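Weigh the vial that stands behind the others

TASK

The white-capped vial on the grey stand is to be weighed, but the red-, green- and blue-capped vials crowd it in: first clear these three into the yellow side tray, standing upright, then stand the white-capped vial in the middle of the balance's round pan. Once it is there, put the three others back upright on the stand, each on the very place where it stood before. Let no vial fall over and leave the other things on the bench as they are.

Things in the scene. Friction and masses are not known exactly. Their poses are not given: they have to be found in the camera images.
- vial_white: Small clear seed vial with a white screw cap, standing upright on the stand's middle back place at the start. 22 mm across (body 21 mm, cap 22.4 mm), 69 mm tall, cap from 54 mm up; about 22 g. Origin at the centre of its underside, z along its axis.
- vial_red: Small clear seed vial with a red screw cap, standing upright on one of the three places round the white-capped vial at the start (which one varies). 22 mm across (body 21 mm, cap 22.4 mm), 69 mm tall, cap from 54 mm up; about 22 g. Origin at the centre of its underside, z along its axis.
- vial_green: Small clear seed vial with a green screw cap, standing upright on one of the three places round the white-capped vial at the start (which one varies). 22 mm across (body 21 mm, cap 22.4 mm), 69 mm tall, cap from 54 mm up; about 22 g. Origin at the centre of its underside, z along its axis.
- vial_blue: Small clear seed vial with a blue screw cap, standing upright on one of the three places round the white-capped vial at the start (which one varies). 22 mm across (body 21 mm, cap 22.4 mm), 69 mm tall, cap from 54 mm up; about 22 g. Origin at the centre of its underside, z along its axis.
- stand: Fixed grey plate 140 x 150 mm (x, y), top 10 mm above the bench, with a lip 24 mm above the bench along its rear (+x) edge. Thin black rings 29 mm across show the places: the white-capped vial's at (15, 0) mm, the others' at (-19, 0), (15, 34), (15, -34); only 12 mm free between neighbours. Origin at the centre of its underside, at bench height; x to its rear, z up.
- tray_in (a point): Centre of the floor of the fixed yellow side tray (empty at the start). Tray 120 x 170 mm outside (x, y), walls 4 mm thick, rim 18 mm above the bench; floor inside 112 x 162 mm, its height is this point's. Axes are the tray's: x along its short side, y along its long side, z up.
- pan (a point): Centre of the top face of the round steel pan of the fixed white balance; pan 86 mm across, 38 mm above the bench, does not move. The balance's case is 150 x 120 mm (x, y), 29 mm high, its display on the -x side of the pan; the pan's centre lies 20 mm toward +x from the middle of the case. z up.
- funnel: Bystander: blue funnel standing on its mouth, 69 mm across, 79 mm tall; light and loose. Origin at the centre of its underside.
- tape: Bystander: roll of black tape lying flat, 62 mm across, 19 mm high; loose. Origin at the centre of its underside.
- hygrometer: Bystander: white standing thermo-hygrometer, 16 x 68 x 62 mm (x, y, z); loose. Origin at the centre of its underside.
Mind the look-alikes: they are no part of the job. Of the things that look like the vial_red, the smaller one is meant.

How it is judged:
By the outcome, as a careful person would: the job done as asked, in the order asked, and still so for the second after the job is handed in, with the robot touching nothing.
It also fails if it takes over 144 s, if anything falls off the work surface, if the arm or the gripper's body presses on something with over 40 N, if the wrist force passes 120 N, or if a joint passes its speed limit or range.

ROBOT

A 6-joint arm with a two-finger parallel gripper is mounted at the origin on the work surface; the furniture and walls round the work are solid. World frame = base frame: x ahead of the robot, y to its left, z up, the work surface at z = 0. Lengths are in mm, angles in rad, forces in N, time in s.
With the tool pointing down it reaches from about 300 to 775 mm from the base axis. Payload 14.6 kg.
Tool frame: the origin (TCP) lies at the centre of the arm's flange, where the gripper is bolted on; the fingertips stand 199 mm ahead of it and the grasp point (between the pads) lies 180 mm ahead of it; z points along the fingers, y is the line along which they close (so a half turn about z gives the same grasp; the last joint's range is limited). The gripper opens to 94 mm and grips with 3 to 60 N. Pads are 16 mm wide; open, the fingers measure 119 mm over their backs; the gripper's body (75 mm by 177 mm) begins 78 mm behind the grasp point.
Start: joints at [-1.381, 0.3, 1.521, -0, 1.321, -0.067], TCP at [139.686, -531.957, 404.646] pointing down, gripper open.
Joint ranges: [-3.03, 3.03], [-0.79, 2.21], [0.23, 2.52], [-1.04, 4.18], [0, 3.07], [-2.55, 2.55]. Speed limits (rad/s): [2.22, 2.22, 2.57, 3.14, 3.14, 3.14].

INTERFACE

Orientations are given as a rotation vector (axis times angle).
In Python, from bench import robot, release, grasp, cams, read_time_s, read_qpos, read_joint_velocities, read_effort, read_position, read_orientation, read_contact_force, read_torque, read_grip_width, read_grip_force gives the robot as it stands. Calls block until the motion is done:
- robot.move_to(position, orientation): joint-space move of the TCP to a pose.
- robot.move_l(position, frame=None, max_speed=150): straight line of the TCP; frame=None keeps the orientation; max_speed is the mean speed in mm/s.
- robot.move_j(angles): joint-space move.
- release() and grasp(grasp_force=None): open the fingers fully, or close them until they stop; grasp_force is the grip in N (None keeps the last).
- robot.hold(seconds).
- robot.inverse_kinematics(position, orientation): joint angles nearest the present ones, or None.
- cams.capture(name): name is "scene" or "side" or "wrist"; returns (picture, depth): 420x560x3 uint8, red, green, blue; 420x560 float32, mm along the optical axis (not along the pixel's ray), 0 where there is no reading.
- cams.camera_info(name): a dict with "camera_matrix" (3x3 intrinsics, pixels), "rvec" (rotation vector, rad) and "tvec" (3), from world to camera coordinates, as OpenCV has them. Camera axes: x right, y down, z forward; pixel columns grow to the right and rows downward; lengths in mm; the calibration is good to about 2 mm. A picture is of the moment at which its call begins: read the wrist's pose just before it. camera_info takes no time and is no camera call; for the wrist camera it gives the pose at the moment of the call.
A pose or a line that the arm cannot do raises robot.PlanningError and nothing moves.
- robot.sign_off(): hands the job in; it is judged then, once.
Readings, each from a call of its own:
- read_time_s(): time.
- read_qpos(): joint angles.
- read_joint_velocities(): joint speeds.
- read_effort(): joint torques, N m.
- read_position(): TCP position.
- read_orientation(): TCP orientation.
- read_contact_force(): force on the tool from outside, world axes, zero at the start.
- read_torque(): the same for the moment, N m.
- read_grip_width(): finger opening in mm.
- read_grip_force(): force on a finger pad.
Only numpy, scipy, OpenCV 4.12 (cv2) and the standard library are available. Lean on these libraries where they do the work, as an engineer would, in place of code of your own. Each camera call takes 0.05 s, during which the arm holds its last target. There are 200 camera calls.

## Working session

There is one attempt and no reset: what is moved stays moved. The work goes in short steps, each a Python script; the robot and the scene stay as the last script left them, time stands still between calls to the robot, and variables do not carry over. Pictures are saved under pics/ and viewed, at most 14 in all, crops included, and the job is handed in when it is done.

```bash
ls; mkdir -p pics; python3 - <<'E'
from bench import *
import cv2,numpy as np
for n in ("scene","side"):
    p,d=cams.capture(n); cv2.imwrite(f"pics/{n}0.png",p[:,:,::-1]); np.save(f"pics/{n}0.npy",d)
    i=cams.camera_info(n); print(n,i["camera_matrix"],i["rvec"],i["tvec"])
print(read_time_s(),read_position(),read_orientation(),read_grip_width())
E
```

```text
pics
scene [[395.90219332   0.         280.61271109]
 [  0.         395.90219332 218.80424211]
 [  0.           0.           1.        ]] [ 2.6268238   0.15783644 -0.02325801] [-568.3188717   -48.00357477  936.37136379]
side [[487.55468199   0.         280.64287724]
 [  0.         487.55468199 212.21611345]
 [  0.           0.           1.        ]] [ 1.42928435  2.07081924 -0.90877754] [ 210.04812566 -316.55196814 1519.67173647]
0.1 [ 139.69471919 -531.93957423  404.1530785 ] [-3.11473527e+00 -4.02155546e-01  1.13324010e-04] 94.27254795682421
```

View pics/scene0.png

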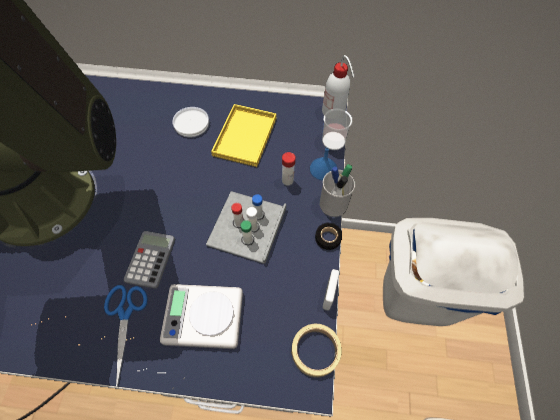

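View pics/side0.png

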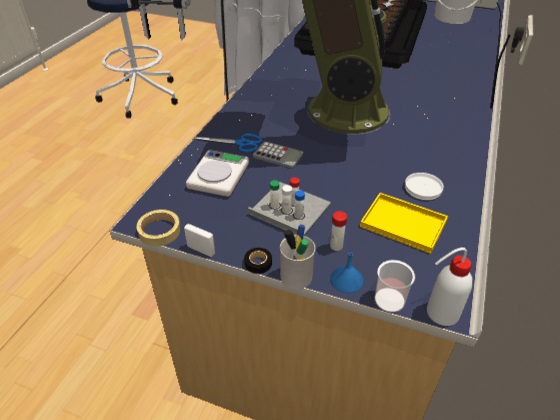

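Scene picture: the candidates for red are the small red-capped vial on the stand at (237,209), the larger red-capped vial at (288,160), and the bottle's cap at (340,70). The small one on the stand fits the description. Green is at (246,227), blue at (257,200), white at (252,213), the tray at (245,135) and the pan at (211,313). I'll enlarge a crop to confirm and measure by colour and ray casting.

```bash
cat > h.py <<'E'
from bench import *
import cv2,numpy as np
from scipy.spatial.transform import Rotation as R
def ray(info,uv,z):
    K=np.array(info["camera_matrix"]);Rm=cv2.Rodrigues(np.array(info["rvec"],float))[0];t=np.array(info["tvec"],float).ravel()
    uv=np.atleast_2d(uv).astype(float)
    d=np.c_[uv,np.ones(len(uv))]@np.linalg.inv(K).T@Rm; c=-Rm.T@t
    return c+d*((z-c[2])/d[:,2])[:,None]
def cloud(info,dep):
    K=np.array(info["camera_matrix"]);Rm=cv2.Rodrigues(np.array(info["rvec"],float))[0];t=np.array(info["tvec"],float).ravel()
    v,u=np.indices(dep.shape); p=np.stack([(u-K[0,2])/K[0,0]*dep,(v-K[1,2])/K[1,1]*dep,dep],-1)
    P=(p-t)@Rm; P[dep<=0]=np.nan; return P
E
python3 - <<'E'
from h import *
np.set_printoptions(precision=1,suppress=True)
p=cv2.imread("pics/scene0.png"); d=np.load("pics/scene0.npy"); i=cams.camera_info("scene"); P=cloud(i,d)
hsv=cv2.cvtColor(p,cv2.COLOR_BGR2HSV);H,S,V=cv2.split(hsv);Z=P[...,2]
print("bench z",np.nanmedian(Z[260:290,200:230]))
m=((Z>69)&(Z<95)); roi=np.zeros_like(m);roi[185:245,215:280]=1;m&=roi.astype(bool)
for n,c in dict(red=((H<10)|(H>170))&(S>120),green=(H>50)&(H<90)&(S>90),blue=(H>100)&(H<125)&(S>120),white=(S<60)&(V>140)).items():
    q=P[m&c]; print(n,len(q),np.median(q,0),(q[:,:2].max(0)+q[:,:2].min(0))/2,np.ptp(q,axis=0))
def rect(mask,n):
    k,l,s,_=cv2.connectedComponentsWithStats(mask.astype(np.uint8)); j=1+np.argmax(s[1:,4]); q=P[l==j]
    r=cv2.minAreaRect(q[:,:2].astype(np.float32)); print(n,len(q),r,np.nanmedian(q,0))
y=(H>20)&(H<35)&(S>150)&(V>80); r0=np.zeros_like(y);r0[95:175,200:285]=1
rect(y&r0&(Z<40),"tray"); print("tray floor",np.nanmedian(Z[125:145,237:252]))
r1=np.zeros_like(y);r1[185:270,200:290]=1
rect(r1&(Z>5)&(Z<16),"stand")
r2=np.zeros_like(y);r2[280:355,155:250]=1
rect(r2&(Z>20)&(Z<50),"case"); rect(r2&(Z>34)&(Z<46),"pan")
c=p[50:265,195:365]; cv2.imwrite("pics/crop.png",cv2.resize(c,None,fx=2.7,fy=2.7,interpolation=cv2.INTER_CUBIC))
E
```

```text
bench z -0.004722295008155604
red 90 [478.2 -13.1  78.1] [477.5 -11.5] [21.2 20.8 11.1]
green 92 [504.4 -53.3  78.4] [503.9 -51.9] [20.1 20.3 12.2]
blue 91 [518.1  13.3  78.5] [517.3  16.2] [20.2 23.5 12.3]
white 90 [510.3 -18.8  78.8] [510.1 -24.8] [22.3 36.1 10.6]
tray 800 ((448.6367492675781, 249.991943359375), (171.68563842773438, 119.19835662841797), 80.6515121459961) [439.7 256.6   8.8]
tray floor 3.8868976929593715
stand 2652 ((495.5147705078125, -14.69427490234375), (150.05368041992188, 140.66445922851562), 78.36846160888672) [486.7 -31.    9.8]
case 4516 ((441.79376220703125, -230.61767578125), (150.1953125, 120.45661926269531), 4.306176662445068) [ 444.6 -237.1   30.4]
pan 1496 ((461.21063232421875, -229.59307861328125), (84.01251983642578, 83.82894897460938), 8.20860481262207) [ 462.  -230.7   37.7]
```

View pics/crop.png

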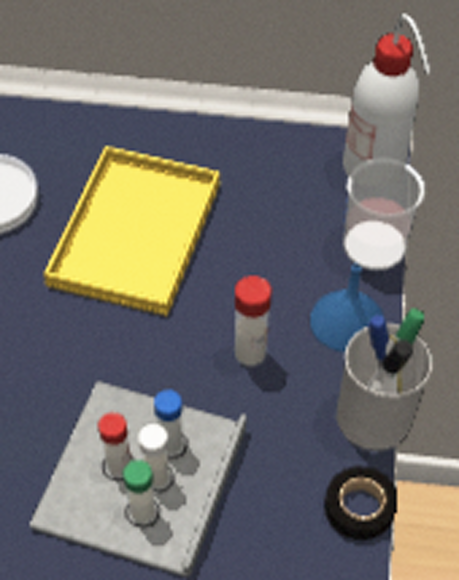

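The crop confirms it: the small red-capped vial stands on the stand's front place, with the larger red look-alike and the bottle off the stand. All sizes and heights match, and the cap positions agree with the stand model within about 1.5 mm. Next I check obstacle heights, then take a wrist view from above the stand to refine.

```bash
cat >> h.py <<'E'
def orient(yaw):  # tool down, closing line (tool y) along world angle yaw; half turn chosen by wrist range
    return [ (R.from_euler('z',yaw-np.pi/2+k*np.pi)*R.from_euler('x',np.pi)).as_rotvec() for k in (0,1,-1)][:2]
def pick(pos,yaw):
    best=None
    for o in orient(yaw):
        q=robot.inverse_kinematics(list(pos),list(o))
        if q is not None and (best is None or abs(q[5])<abs(best[0][5])): best=(np.array(q),o)
    return best
E
python3 - <<'E'
from h import *
np.set_printoptions(precision=2,suppress=True)
d=np.load("pics/scene0.npy"); P=cloud(cams.camera_info("scene"),d);Z=P[...,2]
m=((Z>50)&(P[...,0]>380)&(P[...,0]<760)&(P[...,1]>-300)&(P[...,1]<360)).astype(np.uint8)
k,l,s,c=cv2.connectedComponentsWithStats(m)
for j in range(1,k):
    if s[j,4]>15:
        q=P[l==j]; print(c[j].round(),s[j,4],q.min(0),q.max(0))
yaw=np.radians(78.4)
g=ray(cams.camera_info("scene"),[280,210],0)
q,o=pick([470,-17,400],yaw); print(q,o)
robot.move_to([470,-17,400],list(o))
print(read_time_s(),read_position())
i=cams.camera_info("wrist");p,dd=cams.capture("wrist")
cv2.imwrite("pics/w1.png",p[:,:,::-1]);np.savez("pics/w1.npz",d=dd,K=i["camera_matrix"],r=i["rvec"],t=i["tvec"])
E
```

```text
[350.  65.] 49 [675.69 326.13 158.4 ] [701.91 359.6  189.71]
[337.  89.] 684 [643.28 335.53  50.72] [703.12 359.99 153.55]
[337. 122.] 510 [646.01 230.06  50.06] [712.68 300.94  83.36]
[326. 152.] 37 [654.6  166.44  50.32] [662.91 176.36  80.39]
[288. 162.] 247 [559.05 107.99  50.06] [587.97 137.79  96.93]
[338. 185.] 887 [655.3   34.61  50.01] [723.1  104.74 140.17]
[251. 215.] 406 [493.88 -62.12  50.07] [527.38  27.96  82.8 ]
[237. 210.] 133 [465.85 -21.89  51.16] [488.15  -0.55  80.75]
[332. 286.] 280 [ 679.11 -186.4    51.05] [ 702.04 -118.36   64.97]
[-0.11  0.13  1.74  0.    1.27 -1.48] [0.32 3.13 0.  ]
2.2917 [470.05 -17.56 399.96]
```

View pics/w1.png

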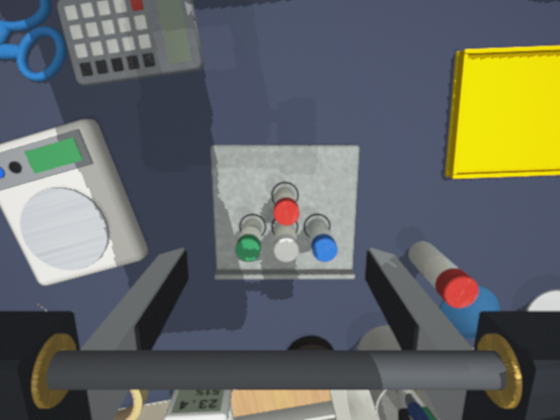

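The wrist view shows the stand squared to the gripper, with red at (286,211), white (286,246), green (249,247) and blue (324,247). I measure the caps again from here.

```bash
python3 - <<'E'
from h import *
np.set_printoptions(precision=2,suppress=True)
p=cv2.imread("pics/w1.png"); f=np.load("pics/w1.npz"); i=dict(camera_matrix=f["K"],rvec=f["r"],tvec=f["t"]); P=cloud(i,f["d"]);Z=P[...,2]
H,S,V=cv2.split(cv2.cvtColor(p,cv2.COLOR_BGR2HSV))
roi=np.zeros(Z.shape,bool);roi[180:270,225:350]=1
st=(495.5,-14.7);a=np.radians(-11.63)
for n,c,u in (("red",((H<10)|(H>170))&(S>120),(-19,0)),("green",(H>50)&(H<90)&(S>90),(15,-34)),("blue",(H>100)&(H<125)&(S>120),(15,34)),("white",(S<60)&(V>120),(15,0))):
    m=roi&c&(Z>76)
    q=P[m]; (x,y),r=cv2.minEnclosingCircle(q[:,:2].astype(np.float32))
    print(n,len(q),q[:,2].mean(),q[:,:2].mean(0),(x,y,r),"stand:",np.array(st)+R.from_euler('z',a).as_matrix()[:2,:2]@u)
r1=np.zeros(Z.shape,bool);r1[135:285,200:370]=1
q=P[r1&(Z>6)&(Z<14)];print(len(q),cv2.minAreaRect(q[:,:2].astype(np.float32)),np.median(q[:,2]))
E
```

```text
red 506 79.44843574077126 [476.58  -9.65] (477.126220703125, -9.719592094421387, 11.19286060333252) stand: [476.89 -10.87]
green 460 79.4039613687401 [502.65 -49.16] (503.2695007324219, -49.345680236816406, 10.99287223815918) stand: [503.34 -51.03]
blue 462 79.39404569804567 [516.23  16.94] (516.6769409179688, 16.854434967041016, 11.05666446685791) stand: [517.05  15.58]
white 501 79.3104796457931 [509.86 -16.52] (513.7064819335938, -14.871296882629395, 43.21031951904297) stand: [510.19 -17.72]
14377 ((493.37603759765625, -12.582786560058594), (150.38597106933594, 134.5877685546875), 78.42395782470703) 10.481620915715657
```

```bash
cat >> h.py <<'E'
UP=95; GH=37
a=np.radians(-11.6); b=np.radians(-9.35)
SY,SX,TY=a+np.pi/2,a,b+np.pi/2
STAND=dict(red=(477,-10.3,10,SY),green=(503.2,-50.2,10,SX),blue=(516.8,16.3,10,SX),white=(510,-17.2,10,SY))
T=lambda u:(448.6+u*np.cos(b),250+u*np.sin(b),3.9,TY)
TRAY=dict(red=T(-35),green=T(0),blue=T(35))
PAN=(461.4,-229.4,38,SY)
def above(x,y,z,yaw):
    q,o=pick([x,y,z+GH+180+UP],yaw); robot.move_to([x,y,z+GH+180+UP],list(o))
def transfer(src,dst):
    x,y,z,w=src; above(*src); robot.move_l([x,y,z+GH+180]); grasp(8)
    print("grip",round(read_grip_width(),1),round(read_grip_force(),1),end=" ")
    robot.move_l([x,y,z+GH+180+UP])
    print("lifted",round(read_grip_width(),1),end=" ")
    x,y,z,w=dst; above(*dst); robot.move_l([x,y,z+GH+180+12]); robot.move_l([x,y,z+GH+180+.5],max_speed=30)
    print("pos",read_position().round(1) if hasattr(read_position(),'round') else read_position(),"F",np.round(read_contact_force(),1))
    release(); robot.move_l([x,y,z+GH+180+UP]); print("t",round(read_time_s(),1))
def snap(cam,name):
    i=cams.camera_info(cam);p,d=cams.capture(cam);cv2.imwrite(f"pics/{name}.png",p[:,:,::-1])
    np.savez(f"pics/{name}.npz",d=d,K=i["camera_matrix"],r=i["rvec"],t=i["tvec"])
E
python3 - <<'E'
from h import *
transfer(STAND["red"],TRAY["red"]); snap("side","s1"); snap("scene","c1")
p=np.hstack([cv2.imread("pics/s1.png")[140:340,140:480],cv2.imread("pics/c1.png")[80:280,180:380]])
cv2.imwrite("pics/v1.png",cv2.resize(p,None,fx=1.45,fy=1.45))
E
```

```text
grip 22.1 8.0 lifted 22.1 pos [414.  255.7 221.3] F [ 0.  -0.9  0.6]
t 9.7
```

View pics/v1.png

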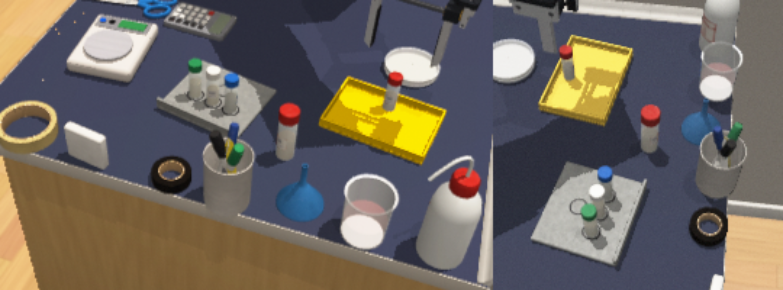

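The red vial stands upright in the tray and the rest are untouched. I go on with blue, green and white.

```bash
python3 - <<'E'
from h import *
transfer(STAND["blue"],TRAY["blue"]);transfer(STAND["green"],TRAY["green"]); snap("side","s2"); snap("scene","c2")
p=np.hstack([cv2.imread("pics/s2.png")[140:340,140:480],cv2.imread("pics/c2.png")[80:280,180:380]])
cv2.imwrite("pics/v2.png",cv2.resize(p,None,fx=1.45,fy=1.45))
E
```

```text
grip 22.1 8.0 lifted 21.7 pos [483.1 244.3 221.4] F [ 0.8  1.  -0.3]
t 17.7
grip 22.2 8.0 lifted 22.3 pos [448.6 250.  221.4] F [ 0.4 -0.2 -0.5]
t 25.9
```

View pics/v2.png

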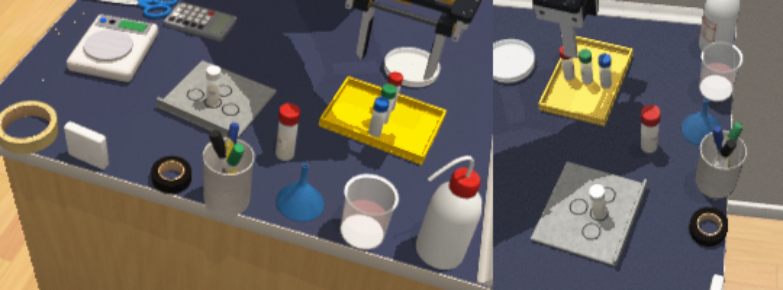

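All three stand upright in the tray, and only the white-capped vial is left on the stand. I move it to the pan, then look down on the pan, the free rings and the tray.

```bash
python3 - <<'E'
from h import *
transfer(STAND["white"],PAN)
for n,x,y,w in (("pan",400,-190,SY),("ring",470,-17,SY),("tray",415,245,TY)):
    q,o=pick([x,y,380],w); robot.move_to([x,y,380],list(o)); robot.hold(.2); snap("wrist","k_"+n)
print(read_time_s())
p=np.hstack([cv2.imread(f"pics/k_{n}.png")[80:350,100:460] for n in ("pan","ring","tray")])
cv2.imwrite("pics/v3.png",cv2.resize(p,None,fx=.74,fy=.74,interpolation=cv2.INTER_AREA))
E
```

```text
grip 22.3 8.0 lifted 22.0 pos [ 461.4 -229.4  255.5] F [ 0.1 -0.2 -1.1]
t 35.2
39.75
```

View pics/v3.png

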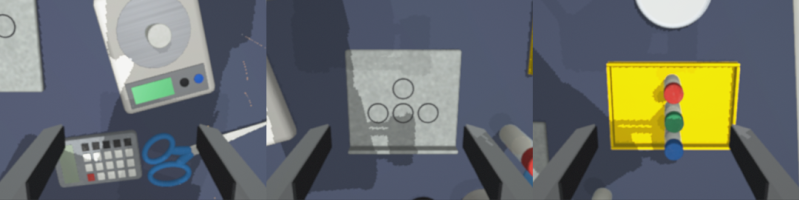

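The white vial is central on the pan, the four rings are clear, and the three vials are upright in the tray. Now I measure the rings by ellipse fits at z=10 and the tray caps from these views.

```bash
python3 - <<'E'
from h import *
np.set_printoptions(precision=2,suppress=True)
def load(n):
    f=np.load(f"pics/{n}.npz"); i=dict(camera_matrix=f["K"],rvec=f["r"],tvec=f["t"]); p=cv2.imread(f"pics/{n}.png"); return p,i,cloud(i,f["d"])
for n in ("k_ring","c2"):
    p,i,P=load(n); g=cv2.cvtColor(p,cv2.COLOR_BGR2GRAY)
    dark=((g.astype(int)<cv2.medianBlur(g,21).astype(int)-(25 if n=="k_ring" else 18))&(abs(P[...,2]-10)<5)).astype(np.uint8)
    for c in cv2.findContours(dark,cv2.RETR_EXTERNAL,cv2.CHAIN_APPROX_NONE)[0]:
        if len(c)<25: continue
        w=ray(i,c[:,0],10); (x,y),(A,B),_=cv2.fitEllipse(w[:,:2].astype(np.float32))
        if 20<A<36 and 20<B<36: print(n,(round(x,1),round(y,1)),round(A,1),round(B,1))
p,i,P=load("k_tray");H,S,V=cv2.split(cv2.cvtColor(p,cv2.COLOR_BGR2HSV));Z=P[...,2]
for n,c in (("red",((H<10)|(H>170))&(S>120)),("green",(H>50)&(H<90)&(S>90)),("blue",(H>100)&(H<125)&(S>120))):
    q=P[c&(Z>70)&(Z<77)&(P[...,1]>150)&(P[...,0]<540)]; (x,y),r=cv2.minEnclosingCircle(q[:,:2].astype(np.float32));print(n,len(q),q.mean(0),(x,y,r),TRAY[n][:2])
p,i,P=load("k_pan");Z=P[...,2];near=np.hypot(P[...,0]-461,P[...,1]+229)<60
for lo,hi in ((104,112),(36,41)):
    q=P[near&(Z>lo)&(Z<hi)];print(cv2.minEnclosingCircle(q[:,:2].astype(np.float32)),q[:,2].mean())
E
```

```text
k_ring (517.7, 16.9) 28.7 29.1
k_ring (510.8, -16.5) 28.4 28.8
k_ring (504.0, -49.8) 27.7 29.4
k_ring (477.6, -9.6) 28.9 29.2
c2 (289.1, -150.7) 24.9 27.6
c2 (477.4, -10.8) 28.6 29.2
c2 (519.2, 15.9) 23.4 29.1
red 548 [413.62 256.29  73.47] (414.2422180175781, 256.43304443359375, 11.266987800598145) (np.float64(414.06499898480615), np.float64(255.68627337370947))
green 495 [447.22 251.66  73.32] (447.92681884765625, 251.8937225341797, 11.100992202758789) (np.float64(448.6), np.float64(250.0))
blue 496 [481.93 246.27  73.3 ] (482.94091796875, 246.3339080810547, 11.732868194580078) (np.float64(483.1350010151939), np.float64(244.31372662629053))
((460.0853576660156, -228.5067596435547), 11.21207046508789) 107.62084446913774
((461.8829650878906, -229.02040100097656), 42.92158889770508) 38.684060035001785
```

Vials and rings agree within about 1–2 mm of calibration bias. Putting each vial back at the pose where it was gripped restores its place. The white vial is within 2 mm of the pan's middle, so I return the three.

```bash
python3 - <<'E'
from h import *
for n in ("green","blue","red"): transfer(TRAY[n],STAND[n])
q,o=pick([470,-17,380],SY); robot.move_to([470,-17,380],list(o)); robot.hold(.2); snap("wrist","k2")
q,o=pick([380,150,400],SY); robot.move_to([380,150,400],list(o)); snap("scene","c3"); snap("side","s3"); print(read_time_s())
np.set_printoptions(precision=2,suppress=True)
f=np.load("pics/k2.npz"); i=dict(camera_matrix=f["K"],rvec=f["r"],tvec=f["t"]);P=cloud(i,f["d"]);Z=P[...,2]
H,S,V=cv2.split(cv2.cvtColor(cv2.imread("pics/k2.png"),cv2.COLOR_BGR2HSV))
for n,c in (("red",((H<10)|(H>170))&(S>120)),("green",(H>50)&(H<90)&(S>90)),("blue",(H>100)&(H<125)&(S>120))):
    q=P[c&(Z>76)&(Z<83)&(np.hypot(P[...,0]-503,P[...,1]+15)<65)]; print(n,q.mean(0),cv2.minEnclosingCircle(q[:,:2].astype(np.float32)))
p=np.vstack([cv2.imread("pics/s3.png")[120:340,140:480],cv2.imread("pics/c3.png")[80:360,60:400]])
p=np.hstack([cv2.resize(p,(408,600)),cv2.resize(cv2.imread("pics/k2.png")[100:340,200:356],(390,600))])
cv2.imwrite("pics/v4.png",p)
E
```

```text
grip 22.1 8.0 lifted 22.3 pos [503.2 -50.2 227.5] F [ 0.1 -0.3 -0.7]
t 47.2
grip 22.3 8.0 lifted 22.0 pos [516.8  16.3 227.5] F [-0.6 -0.9 -0.6]
t 55.2
grip 22.2 8.0 lifted 22.0 pos [477.  -10.3 227.5] F [-0.3 -0.3 -0.2]
t 63.2
64.6583
red [476.45  -9.45  79.47] ((476.86114501953125, -9.316462516784668), 11.080509185791016)
green [502.34 -49.21  79.35] ((502.97998046875, -49.2999382019043), 10.976112365722656)
blue [516.01  16.87  79.35] ((516.6968994140625, 17.103116989135742), 11.02381420135498)
```

View pics/v4.png

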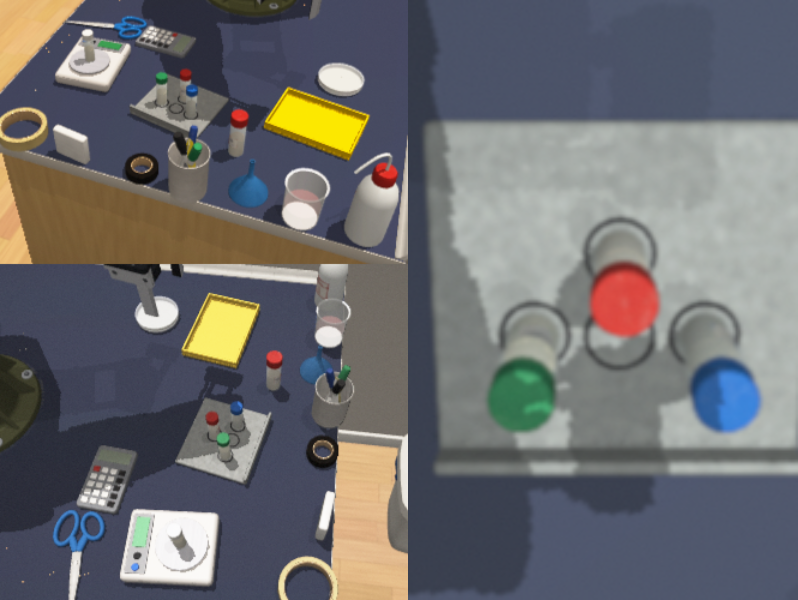

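All three vials are upright in their rings, with caps within 0.5 mm of the first wrist measurement. White stands mid-pan, the bystanders are unmoved, and the arm is clear.

```bash
python3 -c "
from bench import *
print(robot.sign_off())"
```

```text
the job is handed in; nothing more can be done
None
```

The job is handed in at about 65 s: the white-capped vial stands upright within about 2 mm of the middle of the balance's pan, and the red, green and blue vials are back upright on their own places to within 0.5 mm.

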